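# Drift the stuck clamping bolt out of the microtome's knife-holder base

## Task

The clamping bolt is stuck with wax in the upright bore of the microtome's knife-holder casting, which lies loose across two steel parallels over a white dish. Take the blue-handled brass drift out of its stand, feel its nose into the top of the bore with only a light touch on the casting, and push the bolt gently down with it until it drops out of the far side into the dish. Then stand the drift upright back in its stand, and leave the casting lying there and everything else on the bench where it is.

Things in the scene. Friction and masses are not known exactly. Their poses are not given: they have to be found in the camera images.
- support: The fixed support: dark base plate, two upright steel parallels 130 x 22 x 50 mm, 43 mm either side (y) of its origin, tops 58 mm above the bench. Origin: on the bench, under the nominal bore; z up. The casting (0.9 kg, loose, no pose given) lies across them: grey block 76 x 100 x 40 mm, rounded segment and blade plate on +x. It is damaged if pushed down with over about 40 N.
- bore (a point): Nominal centre of the bore's mouth, on the support, 98 mm above the bench (the casting's flat top face); axes as the support's. The casting was laid on by hand: its true bore is up to 3 mm off this point in x and in y. The bore is upright, 16 mm in diameter, sharp-edged, 40 mm long, right through; a nose more than about 1 mm off its centre lands on the flat face.
- dish: White catch dish, 100 x 60 x 14 mm, walls and floor 3 mm, fixed on the base plate between the parallels under the bore. Origin: centre of its underside, 8 mm above the bench. The stuck bolt (no pose given) must end in it: a waisted steel pin 15.8 mm in diameter, 22 mm long, 30 g, that starts upright in the bore with its upper end 14 mm below the casting's top face.
- drift: Drift, 140 g: brass nose 15 mm in diameter, 50 mm long, with a flat, sharp-edged end, then a ribbed round blue handle 22 mm in diameter, 64 mm long, with a square shoulder. Origin: centre of the nose's end; z runs from the nose to the handle (handle from 50 to 114 mm). Starts upright in its stand, nose end 6 mm above the bench. Repeated off-centre touches tilt it a little in the grip.
- stand: The drift's stand: a grey plastic block 66 x 66 x 40 mm, fixed; its place and yaw change, and it may be on the robot's left or right of the casting. Origin: underside centre, on the bench.
- stand_hole (a point): Centre of the mouth of the stand's upright hole, 40 mm above the bench: 19 mm in diameter, 34 mm deep with a closed floor.
- lever: Bystander: the bolt's clamping lever, taken off: black plastic handle with a steel hub, lying flat, 98 x 22 x 20 mm. Origin: under the hub; handle along +x.
- dispenser: Bystander: blue blade dispenser, 60 x 26 x 13 mm, lying flat. Origin: underside centre.
- oil: Bystander: small white oil bottle with a red cap, 32 mm in diameter, 75 mm high, upright. Origin: underside centre.
- cassettes: Bystander: stack of three pink and green tissue cassettes, 40 x 28 x 18 mm. Origin: underside centre.
- bolt_out (a point): Point on the nominal bore axis, 62 mm above the bench, 36 mm below the casting's top face: the bolt falls by the time the drift's nose has pushed it to this height (some fall up to 6 mm sooner), and the load vanishes. The waxed bolt drags with about 9 N plus 0.25 N for each mm/s: some 14 N at 20 mm/s, far too much at 100 mm/s and more.
Mind the look-alikes: they are no part of the job. Leave any green or red look-alike of the support alone.

How it is judged:
By the outcome, as a careful person would: the job done as asked, in the order asked, and still so for the second after the job is handed in, with the robot touching nothing.
It also fails if it takes over 72 s, if anything falls off the work surface, if the arm or the gripper's body presses on something with over 40 N, if the wrist force passes 120 N, or if a joint passes its speed limit or range.

## Robot

A 7-joint arm with a two-finger parallel gripper is mounted at the origin on the work surface. World frame = base frame: x ahead of the robot, y to its left, z up, the work surface at z = 0. Lengths are in m, angles in rad, forces in N, time in s.
With the tool pointing down it reaches from about 0.425 to 0.925 m from the base axis. Payload 6.8 kg.
Tool frame: the origin (TCP) lies between the finger pads; the fingertips stand ahead of it and the grasp point (between the pads) lies 11 mm behind it (tip_extent is the z of the fingertips in the tool frame, in m); z points along the fingers, y is the direction in which the jaws open and shut (so a half turn about z gives the same grasp; the last joint's range is limited). The gripper opens to 88 mm and grips with 3 to 60 N. Pads are 20 mm wide; open, the fingers measure 115 mm over their backs; the gripper's body (75 mm by 178 mm) begins 61 mm behind the grasp point.
Start: joints at [1.205, 0.477, 0.022, 1.555, -0.011, 1.109, -0.083], TCP at [0.172, -0.653, 0.231] pointing down, gripper open.
Joint ranges: [-2.96, 2.96], [-0.34, 2.1], [-1.41, 1.46], [0.24, 2.44], [-1.37, 4.51], [0.17, 1.92], [-2.96, 2.96]. Speed limits (rad/s): [2.39, 2.39, 3.14, 3.14, 3.14, 3.14, 3.14].

## Interface

Orientations are given as a 3x3 rotation matrix whose columns are the frame's x, y, z axes.
In Python, from rig import get_obs, grab_frame, get_calibration, finish_job, tip_extent gives the robot as it stands.
- The arm moves only by the tool send_rows, never from a script. Its argument "deltas" is a list of rows, each an object of numbers: "x", "y", "z": the shift along the tool's x, y, z in cm; "yaw": the turn about the tool's z in degrees. A call has 1 to 20 rows; each row shifts and turns the pose as measured when the row begins, along the tool's axes as they then stand; what a row does not reach is not made up. A row lasts 1/8 s, in which the tool goes at most 62.5 mm and 10.7 degrees, less where a joint would pass 70% of its speed; a pose out of reach is approached as far as the arm can. A call is refused whole if a number of a shift passes 6.25 or a number of a turn 10.7, either way. A call with a gripper value outside its range is refused whole. "claw" is the finger opening in cm, from 0 to 8.78, set as the call begins (left out, the last holds). The fingers move at their own pace and stop on an object; "squeeze" is the grip in N (left out, the last holds). Time passes only in rows, so rows that do not move let the fingers close. It gives the time, the measured TCP pose, the force and the opening at its end, in the units of the state.
- get_obs(): the state, without advancing time (a new reading comes with each control period).
- grab_frame(name): name is "scene" or "top" or "wrist"; returns the picture (400x640x3 uint8, red, green, blue); there is no depth.
- get_calibration(name): a dict with "fx", "fy", "cx", "cy" (pixels), "xyz" and "rotation" of the camera in the world; the wrist camera has in their place "T_tool_cam" (4x4, takes a point from camera to tool coordinates, whose origin is the TCP and whose axes are the flange's). Camera axes: x right, y down, z forward; pixel columns grow to the right and rows downward; lengths in m; the calibration is good to about 2 mm. A picture is of the moment at which its call begins: read the wrist's pose just before it. get_calibration takes no time and is no camera call.
- finish_job(): hands the job in, once; it reports no verdict.
The state is a dict: "t": time; "joints": joint angles; "dq": joint speeds; "tau": joint torques, N m; "tool_pos": TCP position; "ee_rot": TCP orientation; "contact_force": force on the tool from outside, world axes, zero at the start; "torque": the same for the moment, N m; "grip_width": finger opening in m.
Only numpy, scipy, OpenCV 4.12 (cv2) and the standard library are available. Lean on these libraries where they do the work, as an engineer would, in place of code of your own. Each camera call takes 0.05 s, during which the arm holds its last target. There are 200 camera calls.

## Working session

There is one attempt and no reset: what is moved stays moved. The work goes in short steps, Python scripts to look and compute and a tool call to move; the robot and the scene stay as the last step left them, time stands still between calls to the robot, and variables do not carry over. Pictures are saved under pics/ and viewed, about 8 in all and at most 12, crops included, and the job is handed in when it is done.

Besides the shell and the picture viewer there is one more tool, called after ">>>" as a command line: name --argument value ..., lists and objects as JSON in quotes. send_rows: Moves the arm, as the interface text tells. Its arguments: {"type":"object","properties":{"deltas":{"type":"array","items":{"type":"object","properties":{"x":{"type":"number"},"y":{"type":"number"},"z":{"type":"number"},"yaw":{"type":"number"}}}},"claw":{"type":"number"},"squeeze":{"type":"number"}},"required":["deltas"]}

```bash
ls; mkdir -p pics
python3 - <<'E'
from rig import *
import cv2,numpy as np
o=get_obs();print(o)
print(tip_extent)
for n in("scene","top"):
    im=grab_frame(n);cv2.imwrite(f"pics/{n}0.png",im[:,:,::-1]);c=get_calibration(n);print(n,c)
print(get_calibration("wrist"))
E
```

```text
pics
{'t': 0.0, 'joints': array([ 1.20491093,  0.47781107,  0.02234741,  1.55643097, -0.01150753,
        1.10933846, -0.08311029]), 'dq': array([-0.00033342,  0.00189936, -0.00112683, -0.00093174, -0.00044078,
        0.00032626, -0.00098013]), 'tau': array([ 9.01005587e-04, -5.82847631e+01,  1.53460566e+00, -2.72603810e+01,
       -5.44550596e-02,  1.70342519e-02,  1.37384495e-04]), 'tool_pos': array([ 0.17191517, -0.65212388,  0.22968318]), 'ee_rot': array([[ 9.66956557e-01,  2.54940489e-01, -6.03958107e-04],
       [ 2.54941168e-01, -9.66954967e-01,  1.75879789e-03],
       [-1.35611498e-04, -1.85465494e-03, -9.99998271e-01]]), 'contact_force': array([-0.13875733, -0.20891498,  0.50014257]), 'torque': array([ 0.00144146, -0.01036806,  0.00835444]), 'grip_width': 0.0880535278691499}
0.008
scene {'fx': 468.9788817003315, 'fy': 468.9788817003315, 'cx': 315.27506779255424, 'cy': 193.15086630053403, 'xyz': array([1.50514515, 0.11462433, 0.73007326]), 'rotation': array([[-0.16088895,  0.50694011, -0.8468332 ],
       [ 0.98680868,  0.06699082, -0.14738   ],
       [-0.01798279, -0.85937417, -0.51103098]])}
top {'fx': 416.5044437862079, 'fy': 416.5044437862079, 'cx': 319.55212158442856, 'cy': 201.3358055009839, 'xyz': array([ 0.36387502, -0.09382715,  1.23326737]), 'rotation': array([[-0.00237096, -0.99519053,  0.09792948],
       [-0.99997217,  0.0030522 ,  0.00680719],
       [-0.00707336, -0.09791061, -0.99517008]])}
{'fx': 293.1661723613037, 'fy': 293.1661723613037, 'cx': 319.9215788485327, 'cy': 195.65340012240316, 'T_tool_cam': array([[ 5.45545820e-04, -9.65975545e-01, -2.58632846e-01,
         7.09159657e-02],
       [ 9.99999851e-01,  5.25483091e-04,  1.46701876e-04,
         4.29717016e-04],
       [-5.80323695e-06, -2.58632888e-01,  9.65975688e-01,
        -1.54879589e-01],
       [ 0.00000000e+00,  0.00000000e+00,  0.00000000e+00,
         1.00000000e+00]])}
```

View pics/scene0.png

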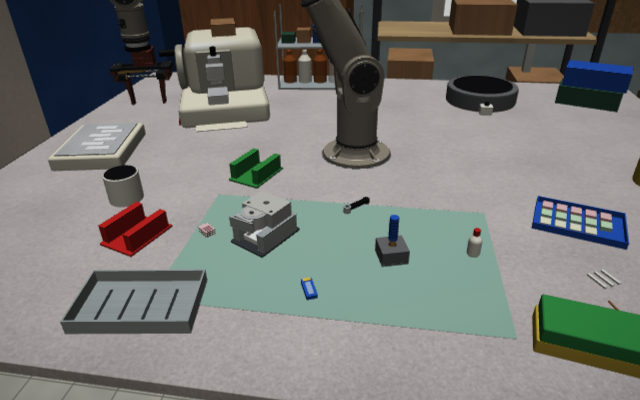

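View pics/top0.png

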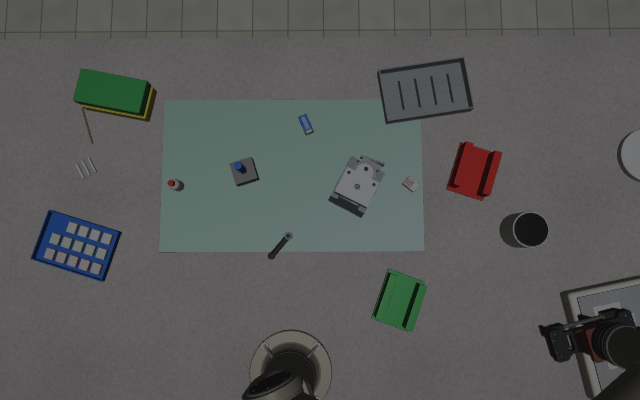

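The scene picture shows the casting on its steel parallels at (265,222), the drift in its stand at (393,240), and green and red supports at (255,167) and (135,228). 

In the top view:
- Drift candidates are the drift handle at (240,167), the blue dispenser at (306,124), the blue tray at (77,244) and the oil bottle at (174,185). The upright blue handle in the grey block at (240,167) fits.
- Support candidates are grey with casting at (357,186), red at (475,170) and green at (400,300). The grey one fits.

Next I check both choices in one close crop.

```bash
cat > h.py <<'E'
from rig import *
import cv2,numpy as np
def cam(n,o=None):
    c=get_calibration(n)
    if n=="wrist":
        T=np.eye(4);T[:3,:3]=o["ee_rot"];T[:3,3]=o["tool_pos"];T=T@c["T_tool_cam"];return c,T[:3,:3],T[:3,3]
    return c,np.array(c["rotation"]),np.array(c["xyz"])
def ray(n,uv,z,o=None):
    c,R,p=cam(n,o);uv=np.atleast_2d(uv).astype(float)
    d=np.c_[(uv[:,0]-c["cx"])/c["fx"],(uv[:,1]-c["cy"])/c["fy"],np.ones(len(uv))]@R.T
    return p+d*((z-p[2])/d[:,2])[:,None]
def proj(n,X,o=None):
    c,R,p=cam(n,o);q=(np.atleast_2d(X)-p)@R
    return np.c_[c["fx"]*q[:,0]/q[:,2]+c["cx"],c["fy"]*q[:,1]/q[:,2]+c["cy"]]
def rel(P,o):
    return (np.array(P)-o["tool_pos"])@o["ee_rot"]*100
E
python3 - <<'E'
from h import *
im=cv2.imread("pics/top0.png")
a=cv2.resize(im[140:220,215:425],None,fx=3.8,fy=3.8,interpolation=cv2.INTER_CUBIC)
cv2.imwrite("pics/c1.png",cv2.convertScaleAbs(a,alpha=1.5))
hsv=cv2.cvtColor(im,cv2.COLOR_BGR2HSV)
m=cv2.inRange(hsv,(105,120,60),(125,255,255));m[:, :220]=0;m[:,270:]=0;m[:150]=0;m[200:]=0
ys,xs=np.nonzero(m);print("blue",xs.mean(),ys.mean(),len(xs),xs.min(),xs.max(),ys.min(),ys.max())
print(ray("top",[[xs.mean(),ys.mean()]],.1))
print(ray("top",[[357,186]],.098))
E
```

```text
blue 237.5 164.8695652173913 46 234 241 162 168
[[0.57728604 0.14029793 0.1       ]]
[[ 0.51760793 -0.18903826  0.098     ]]
```

View pics/c1.png

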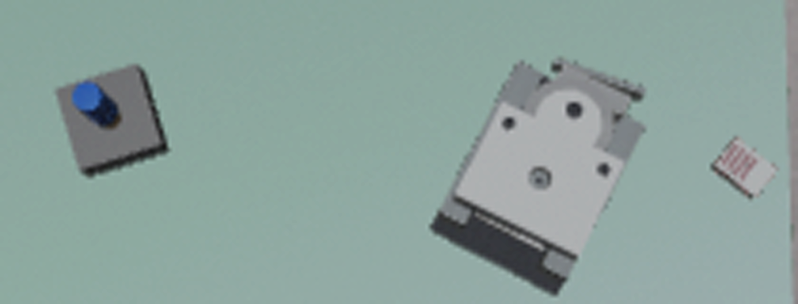

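The crop shows the drift's blue handle at (88,95) in its grey stand. The casting's bore, a ring with the bolt end in it, is at (540,178), which is top-view pixel (357,187). The plain holes at (575,110), (508,123) and (604,170) are not the bore. I'll fly over the bore on the way.

>>> send_rows --deltas '[{"x": 4.5,"y": -3.6},{"x": 4.5,"y": -3.6},{"x": 4.5,"y": -3.6},{"x": 4.5,"y": -3.6},{"x": 4.5,"y": -3.6},{"x": 4.5,"y": -3.6},{"x": 4.5,"y": -3.6},{"x": 4.5,"y": -3.6},{"x": 4.5,"y": -3.6},{"x": 4.5,"y": -3.6},{"x": 2,"y": -1.6},{"x": 0}]'

```text
invalid input at $.deltas[0]: expected keys x, y, z, yaw
```

Run:
```python
from h import *
o=get_obs();im=grab_frame("wrist")[:,:,::-1]
print(o["t"],o["tool_pos"],o["ee_rot"].round(3),o["joints"].round(2))
np.save("pics/o1.npy",o,allow_pickle=True);cv2.imwrite("pics/w1.png",im)
print(proj("wrist",[[.5176,-.189,.098]],o), ray("top",[[238.2,165.0]],.12), ray("top",[[357.1,186.8]],.098))
```

```text
0.1 [ 0.1719516  -0.65221257  0.22981263] [[ 0.967  0.255 -0.   ]
 [ 0.255 -0.967  0.001]
 [-0.    -0.002 -1.   ]] [ 1.2   0.48  0.02  1.56 -0.01  1.11 -0.08]
[[-270.26017641 -530.8684847 ]] [[0.57315403 0.13425823 0.12      ]] [[ 0.51539117 -0.189288    0.098     ]]
```

View pics/w1.png

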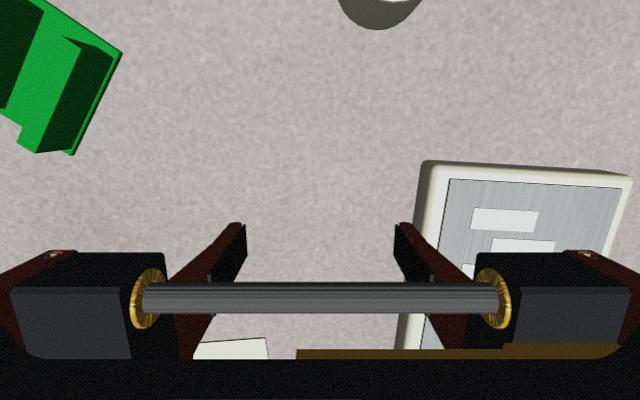

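The wrist view (arm not moved, since every row needs all its keys) shows the fingers at (240,235) and (400,235). The area ahead of row 220 is clear. I'll resend the move with full rows.

>>> send_rows --deltas '[{"x": 4.5,"y": -3.6,"z": 0,"yaw": 0},{"x": 4.5,"y": -3.6,"z": 0,"yaw": 0},{"x": 4.5,"y": -3.6,"z": 0,"yaw": 0},{"x": 4.5,"y": -3.6,"z": 0,"yaw": 0},{"x": 4.5,"y": -3.6,"z": 0,"yaw": 0},{"x": 4.5,"y": -3.6,"z": 0,"yaw": 0},{"x": 4.5,"y": -3.6,"z": 0,"yaw": 0},{"x": 4.5,"y": -3.6,"z": 0,"yaw": 0},{"x": 4.5,"y": -3.6,"z": 0,"yaw": 0},{"x": 2.0,"y": -3.6,"z": 0,"yaw": 0},{"x": 0,"y": 0,"z": 0,"yaw": 0}]'

```text
t: 1.52
tool_pos: [0.4999, -0.1813, 0.2274]
ee_rot: [[0.967, 0.254, -0.002], [0.254, -0.967, 0.002], [-0.002, -0.003, -1.0]]
contact_force: [-0.5, -0.5, -0.7]
grip_width: 0.0879
```

Run:
```python
from h import *
o=get_obs();im=grab_frame("wrist")[:,:,::-1]
print(o["t"],o["tool_pos"],o["ee_rot"].round(3),o["joints"].round(2))
np.save("pics/o1.npy",o,allow_pickle=True);cv2.imwrite("pics/w1.png",im)
print(proj("wrist",[[.516,-.189,.098]],o))
```

```text
1.525 [ 0.49990256 -0.18126173  0.22740536] [[ 0.967  0.254 -0.002]
 [ 0.254 -0.967  0.002]
 [-0.002 -0.003 -1.   ]] [ 0.44  0.26 -0.25  1.89  0.07  1.01 -1.15]
[[331.56101989 177.06547654]]
```

View pics/w1.png

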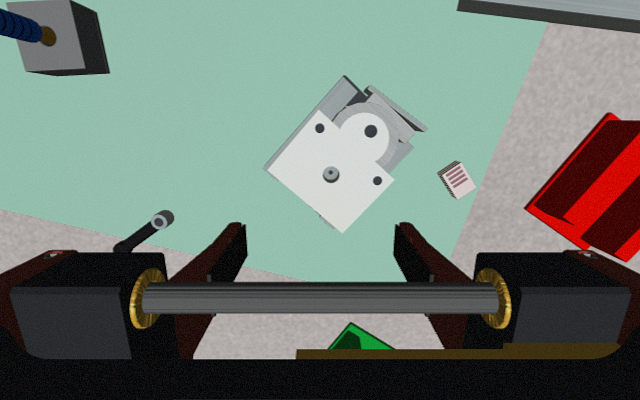

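The wrist view puts the bore, with the bolt in it, at (331,174). The drift in its stand is at upper left (45,35), the cassettes at (456,180) and the lever at (150,230). I'll measure the bore and go to the drift.

>>> send_rows --deltas '[{"x": 1.85,"y": -4.8,"z": 0.4,"yaw": 0},{"x": 1.85,"y": -4.8,"z": 0.4,"yaw": 0},{"x": 1.85,"y": -4.8,"z": 0.4,"yaw": 0},{"x": 1.85,"y": -4.8,"z": 0.5,"yaw": 0},{"x": 1.85,"y": -4.8,"z": 0.5,"yaw": 0},{"x": 1.85,"y": -4.8,"z": 0.5,"yaw": 0},{"x": 0,"y": 0,"z": 0,"yaw": 0},{"x": 0,"y": 0,"z": 0,"yaw": 0}]'

```text
t: 2.58
tool_pos: [0.5394, 0.113, 0.1979]
ee_rot: [[0.974, 0.225, -0.003], [0.225, -0.974, -0.006], [-0.004, 0.005, -1.0]]
contact_force: [-0.4, -0.3, -0.6]
grip_width: 0.0882
```

Run:
```python
from h import *
o1=np.load("pics/o1.npy",allow_pickle=True).item();im=cv2.imread("pics/w1.png")
g=cv2.cvtColor(im,cv2.COLOR_BGR2GRAY)
m=np.zeros_like(g);m[162:187,318:345]=(g[162:187,318:345]<170)*255
n,l,s,c=cv2.connectedComponentsWithStats(m);print(s[1:],c[1:])
k=1+np.argmax(s[1:,4]);e=cv2.fitEllipse(np.argwhere(l==k)[:,::-1].astype(np.float32)[cv2.convexHull(np.argwhere(l==k)[:,::-1].astype(np.int32),returnPoints=False)[:,0]]);print(e)
print("bore",ray("wrist",[e[0]],.098,o1))
o=get_obs();im=np.ascontiguousarray(grab_frame("wrist")[:,:,::-1]);np.save("pics/o2.npy",o,allow_pickle=True);cv2.imwrite("pics/w2.png",im)
print(o["tool_pos"],proj("wrist",[[.573,.134,.12],[.573,.134,.056],[.573,.134,.04]],o))
hsv=cv2.cvtColor(im,cv2.COLOR_BGR2HSV);m=cv2.inRange(hsv,(105,120,40),(125,255,255))
n,l,s,c=cv2.connectedComponentsWithStats(m);print(s[s[:,4]>100],c[s[:,4]>100])
```

```text
[[323 167  17  16 213]] [[330.81220657 174.49765258]]
((330.82598876953125, 174.42042541503906), (15.833975791931152, 16.416353225708008), 68.4975814819336)
bore [[ 0.51838309 -0.18759226  0.098     ]]
[0.53937767 0.11302174 0.19792522] [[302.6695461  160.25863081]
 [305.95562409 150.96405339]
 [306.5728629  149.21821112]]
[[     0      0    640    400 254233]
 [   483     15     30     65   1094]
 [   287    138     27     32    673]] [[318.78966145 200.28327558]
 [496.34460695  45.76873857]
 [300.36701337 153.50817236]]
```

View pics/w2.png

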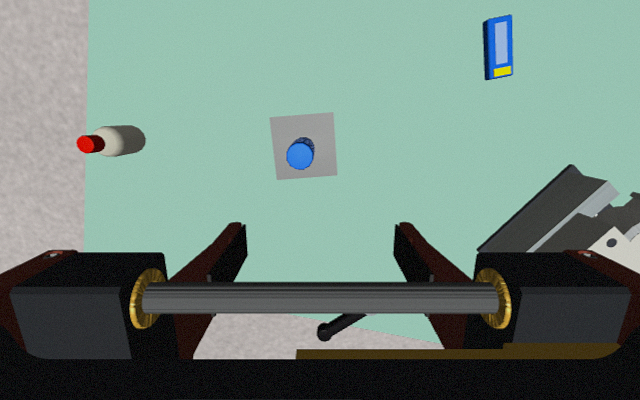

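The drift's top disc is at about (300,156) on the grey stand, whose corners are (270,117), (333,112), (337,175) and (276,180).

Run:
```python
from h import *
o=np.load("pics/o2.npy",allow_pickle=True).item();im=cv2.imread("pics/w2.png")
hsv=cv2.cvtColor(im,cv2.COLOR_BGR2HSV)
print(hsv[156,300],hsv[144,308])
m=cv2.inRange(hsv,(100,100,190),(125,255,255));m[:, :280]=0;m[:,320:]=0;m[:130]=0;m[180:]=0
p=np.argwhere(m)[:,::-1].astype(np.float32);print(len(p));e=cv2.minEnclosingCircle(p);print(e,p.mean(0))
P=ray("wrist",[p.mean(0)],.12,o)[0];print("top",P,rel(P,o))
q=ray("wrist",[[270,117],[333,112],[337,175],[276,180]],.04,o);print("stand",q.mean(0),np.linalg.norm(q-np.roll(q,1,0),axis=1))
```

```text
[106 186 225] [111 160  86]
511
((299.19232177734375, 156.0), 12.927349090576172) [299.15656 155.89824]
top [0.57576508 0.13744067 0.12      ] [ 4.12659935 -1.60148566  7.76743847]
stand [0.57478552 0.13715315 0.04      ] [0.06630503 0.06495567 0.06589289 0.06653503]
```

>>> send_rows --deltas '[{"x": 2.05,"y": -0.8,"z": 0,"yaw": 0},{"x": 2.05,"y": -0.8,"z": 0,"yaw": 0},{"x": 0,"y": 0,"z": 0,"yaw": 0},{"x": 0,"y": 0,"z": 0,"yaw": 0}]' --claw 5 --squeeze 30

```text
t: 3.12
tool_pos: [0.5769, 0.1288, 0.1978]
ee_rot: [[0.977, 0.213, -0.003], [0.213, -0.977, -0.01], [-0.005, 0.009, -1.0]]
contact_force: [-0.5, 0.1, -0.4]
grip_width: 0.0519
```

Run:
```python
from h import *
o=get_obs();print(o["t"],o["tool_pos"],o["ee_rot"].round(4),rel([.5755,.1373,.08],o))
```

```text
3.125 [0.57687156 0.12882594 0.19779588] [[ 0.9771  0.2129 -0.0033]
 [ 0.2128 -0.977  -0.0097]
 [-0.0053  0.0088 -0.9999]] [ 0.10831863 -0.9602847  11.7712242 ]
```

>>> send_rows --deltas '[{"x": 0,"y": -0.5,"z": 1.5,"yaw": 0},{"x": 0,"y": -0.4,"z": 1.5,"yaw": 0},{"x": 0,"y": 0,"z": 1.5,"yaw": 0},{"x": 0,"y": 0,"z": 0,"yaw": 0}]'

```text
t: 3.62
tool_pos: [0.5725, 0.1355, 0.1485]
ee_rot: [[0.977, 0.211, -0.006], [0.211, -0.977, -0.011], [-0.008, 0.01, -1.0]]
contact_force: [0.8, 0.1, 0.1]
grip_width: 0.0502
```

Run:
```python
from h import *
o=get_obs();print(o["t"],o["tool_pos"],o["ee_rot"].round(4),rel([.5755,.1373,.08],o))
```

```text
3.625 [0.57252099 0.1355287  0.14854361] [[ 0.9774  0.2115 -0.0059]
 [ 0.2114 -0.9773 -0.0113]
 [-0.0082  0.0098 -0.9999]] [ 0.38473565 -0.17723432  6.85003303]
```

>>> send_rows --deltas '[{"x": 0.2,"y": -0.1,"z": 1.0,"yaw": 0},{"x": 0.2,"y": -0.1,"z": 1.0,"yaw": 0},{"x": 0.1,"y": 0,"z": 1.0,"yaw": 0},{"x": 0.1,"y": 0,"z": 1.0,"yaw": 0},{"x": 0,"y": 0,"z": 0.8,"yaw": 0},{"x": 0,"y": 0,"z": 0.6,"yaw": 0},{"x": 0,"y": 0,"z": 0,"yaw": 0}]'

```text
t: 4.5
tool_pos: [0.5785, 0.1385, 0.0908]
ee_rot: [[0.977, 0.211, -0.005], [0.211, -0.977, -0.011], [-0.008, 0.01, -1.0]]
contact_force: [-0.6, -0.2, 0.0]
grip_width: 0.0501
```

Run:
```python
from h import *
o=get_obs();print(o["t"],o["tool_pos"],o["ee_rot"].round(4),rel([.5755,.1373,.08],o))
```

```text
4.5 [0.57849246 0.13845551 0.09075493] [[ 0.9774  0.2114 -0.0054]
 [ 0.2114 -0.9773 -0.0111]
 [-0.0077  0.0097 -0.9999]] [-0.30866392  0.03920012  1.07832111]
```

>>> send_rows --deltas '[{"x": -0.3,"y": 0,"z": 0.6,"yaw": 0},{"x": 0,"y": 0,"z": 0.4,"yaw": 0},{"x": 0,"y": 0,"z": 0,"yaw": 0}]'

```text
t: 4.88
tool_pos: [0.5756, 0.1377, 0.0806]
ee_rot: [[0.977, 0.211, -0.005], [0.211, -0.977, -0.011], [-0.007, 0.01, -1.0]]
contact_force: [-0.2, -0.3, 0.4]
grip_width: 0.0502
```

>>> send_rows --deltas '[{"x": 0,"y": 0,"z": 0,"yaw": 0},{"x": 0,"y": 0,"z": 0,"yaw": 0},{"x": 0,"y": 0,"z": 0,"yaw": 0},{"x": 0,"y": 0,"z": 0,"yaw": 0},{"x": 0,"y": 0,"z": 0,"yaw": 0},{"x": 0,"y": 0,"z": 0,"yaw": 0}]' --claw 1.0 --squeeze 35

```text
t: 5.62
tool_pos: [0.576, 0.1378, 0.0811]
ee_rot: [[0.977, 0.211, -0.004], [0.211, -0.977, -0.011], [-0.006, 0.01, -1.0]]
contact_force: [0.2, -0.4, 0.7]
grip_width: 0.0213
```

Run:
```python
from h import *
o=get_obs();print(o["t"],o["tool_pos"],o["ee_rot"].round(4),rel([.5755,.1373,.08],o),o["contact_force"])
np.save("pics/og.npy",o,allow_pickle=True)
```

```text
5.625 [0.57597813 0.13783815 0.081126  ] [[ 0.9774  0.2113 -0.0036]
 [ 0.2112 -0.9774 -0.0106]
 [-0.0058  0.0096 -0.9999]] [-0.05745128  0.04140919  0.1133382 ] [ 0.18650986 -0.37450104  0.69340146]
```

>>> send_rows --deltas '[{"x": 0,"y": 0,"z": -0.7,"yaw": 0},{"x": 0,"y": 0,"z": -1.0,"yaw": 0},{"x": 0,"y": 0,"z": -1.0,"yaw": 0},{"x": 0,"y": 0,"z": -1.0,"yaw": 0},{"x": 0,"y": 0,"z": -1.0,"yaw": 0},{"x": 0,"y": 0,"z": -1.2,"yaw": 0},{"x": 0,"y": 0,"z": -1.2,"yaw": 0},{"x": 0,"y": 0,"z": -1.2,"yaw": 0},{"x": 0,"y": 0,"z": -1.2,"yaw": 0},{"x": 0,"y": 0,"z": -1.2,"yaw": 0},{"x": 0,"y": 0,"z": -0.6,"yaw": 0},{"x": 0,"y": 0,"z": 0,"yaw": 0}]'

```text
t: 7.12
tool_pos: [0.5764, 0.1391, 0.203]
ee_rot: [[0.977, 0.211, -0.003], [0.211, -0.977, -0.011], [-0.005, 0.01, -1.0]]
contact_force: [-1.1, -0.2, -1.0]
grip_width: 0.0213
```

Run:
```python
from h import *
o=get_obs();print(o["t"],o["tool_pos"],o["ee_rot"].round(4),rel([.5184,-.1876,.195],o),o["contact_force"],o["grip_width"],o["joints"].round(2))
```

```text
7.125 [0.57640977 0.13913411 0.20302113] [[ 0.9774  0.2114 -0.0026]
 [ 0.2113 -0.9774 -0.0105]
 [-0.0048  0.0097 -0.9999]] [-12.57080565  30.69975312   1.16040037] [-1.13480766 -0.18118628 -1.0230194 ] 0.021347662881262573 [-0.06  0.4  -0.38  1.76  0.18  1.02 -1.86]
```

>>> send_rows --deltas '[{"x": -0.5,"y": 1.2,"z": 0,"yaw": 0},{"x": -1.0,"y": 2.4,"z": 0,"yaw": 0},{"x": -1.0,"y": 2.6,"z": 0,"yaw": 0},{"x": -1.0,"y": 2.6,"z": 0,"yaw": 0},{"x": -1.0,"y": 2.6,"z": 0,"yaw": 0},{"x": -1.0,"y": 2.6,"z": 0,"yaw": 0},{"x": -1.0,"y": 2.6,"z": 0,"yaw": 0},{"x": -1.0,"y": 2.6,"z": 0,"yaw": 0},{"x": -1.0,"y": 2.6,"z": 0,"yaw": 0},{"x": -1.0,"y": 2.6,"z": 0,"yaw": 0},{"x": -1.0,"y": 2.6,"z": 0,"yaw": 0},{"x": -0.9,"y": 2.0,"z": 0,"yaw": 0},{"x": 0,"y": 0,"z": 0,"yaw": 0},{"x": 0,"y": 0,"z": 0,"yaw": 0}]'

```text
t: 8.88
tool_pos: [0.5137, -0.1895, 0.1998]
ee_rot: [[0.979, 0.203, -0.018], [0.203, -0.979, -0.013], [-0.021, 0.009, -1.0]]
contact_force: [-0.9, 0.5, -1.6]
grip_width: 0.0217
```

Run:
```python
from h import *
o=get_obs();print(o["t"],o["tool_pos"],o["ee_rot"].round(4),rel([.5184,-.1876,.195],o),o["contact_force"],o["joints"].round(2))
```

```text
8.875 [ 0.51368321 -0.18952038  0.19977916] [[ 0.979   0.2028 -0.0185]
 [ 0.2026 -0.9792 -0.0133]
 [-0.0208  0.0093 -0.9997]] [ 0.51062905 -0.09681992  0.46652726] [-0.9307961   0.49556977 -1.55277828] [ 0.44  0.32 -0.26  1.87  0.12  0.98 -1.24]
```

Run:
```python
from h import *
o=get_obs();im=np.ascontiguousarray(grab_frame("wrist")[:,:,::-1]);np.save("pics/o3.npy",o,allow_pickle=True);cv2.imwrite("pics/w3.png",im)
og=np.load("pics/og.npy",allow_pickle=True).item()
n=o["tool_pos"]+o["ee_rot"]@(og["ee_rot"].T@(np.array([.5756,.1373,.006])-og["tool_pos"]));print("nose",n)
u=proj("wrist",[n,[.5184,-.1876,.098]],o);print(u)
cv2.imwrite("pics/c3.png",cv2.resize(im[130:270,230:410],None,fx=4,fy=4,interpolation=cv2.INTER_CUBIC))
```

```text
nose [ 0.51219037 -0.19025752  0.12466873]
[[319.02294385 206.70603214]
 [317.34309841 190.4213129 ]]
```

View pics/c3.png

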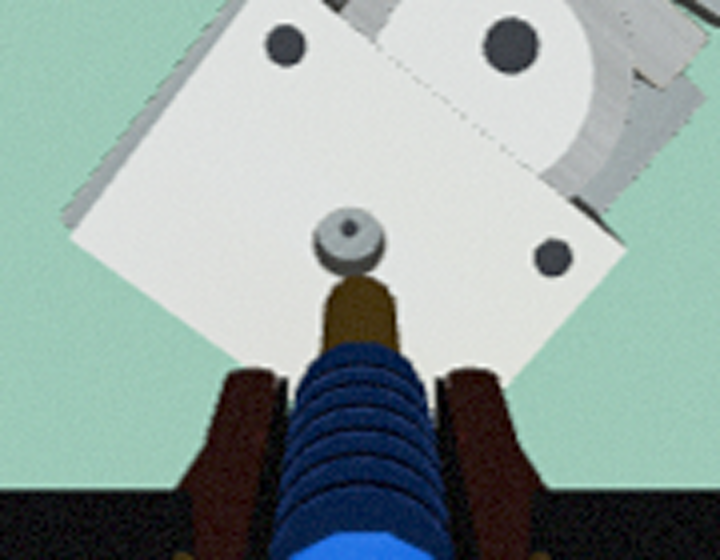

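The crop shows the bore at (349,242), full-frame (317,190), and the brass nose's front edge at (360,277), full-frame (320,199). Both agree with the predictions to about 1 mm.

Run:
```python
from h import *
o=np.load("pics/o3.npy",allow_pickle=True).item();im=cv2.imread("pics/w3.png")
g=cv2.cvtColor(im,cv2.COLOR_BGR2GRAY)
m=np.zeros_like(g);m[178:198,304:332]=(g[178:198,304:332]<165)*255
n,l,s,c=cv2.connectedComponentsWithStats(m);k=1+np.argmax(s[1:,4]);print(s[k],c[k])
p=np.argwhere(l==k)[:,::-1];h=cv2.convexHull(p.astype(np.int32));e=cv2.fitEllipse(h);print(e)
b=ray("wrist",[e[0]],.098,o)[0];print("bore",b)
hsv=cv2.cvtColor(im,cv2.COLOR_BGR2HSV)
br=cv2.inRange(hsv,(8,100,20),(30,255,140))
for r in range(197,214,2):
    xs=np.nonzero(br[r,295:345])[0]+295;print(r,xs.min() if len(xs) else 0,xs.max() if len(xs) else 0,end="; ")
f=ray("wrist",[[319.7,199.0]],.1247,o)[0];nc=f-.0075*np.r_[o["ee_rot"][:2,0],0]
print("\nnose img",nc,"tool delta cm",(b-nc)@o["ee_rot"]*100)
np.save("pics/boff.npy",(nc-o["tool_pos"])@o["ee_rot"]);print((nc-o["tool_pos"])@o["ee_rot"])
```

```text
[308 183  19  15 192] [317.13541667 190.85416667]
((316.8333435058594, 190.68113708496094), (15.638897895812988, 18.35568618774414), 85.19149017333984)
bore [ 0.51806992 -0.18719849  0.098     ]
197 0 0; 199 317 321; 201 315 324; 203 313 326; 205 312 327; 207 312 328; 209 311 328; 211 311 328; 213 311 328; 
nose img [ 0.51143585 -0.1909771   0.1247    ] tool delta cm [ 0.78153399 -0.2602478   2.6520299 ]
[-0.00093521  0.0002734   0.0751206 ]
```

>>> send_rows --deltas '[{"x": 0.35,"y": -0.1,"z": 0.6,"yaw": 0},{"x": 0.35,"y": -0.1,"z": 0.6,"yaw": 0},{"x": 0,"y": 0,"z": 0.5,"yaw": 0},{"x": 0,"y": 0,"z": 0,"yaw": 0},{"x": 0,"y": 0,"z": 0,"yaw": 0}]'

```text
t: 9.55
tool_pos: [0.5208, -0.1831, 0.1808]
ee_rot: [[0.978, 0.208, -0.019], [0.207, -0.978, -0.012], [-0.021, 0.008, -1.0]]
contact_force: [0.0, -0.1, -3.2]
grip_width: 0.0214
```

```bash
cat >> h.py <<'E'
NT=np.array([-.0005,.0003,.0751]);B=np.array([.5182,-.1874,.098])
def st():
    o=get_obs();n=o["tool_pos"]+o["ee_rot"]@NT
    print("t",o["t"],"pos",o["tool_pos"].round(4),"zax",o["ee_rot"][:,2].round(4),"F",o["contact_force"].round(1),"T",o["torque"].round(2),"w",round(o["grip_width"],4))
    print("nose",n.round(4),"tool delta to bore cm",((B-n)@o["ee_rot"]*100).round(2))
    return o
E
python3 - <<'E'
from h import *
og=np.load("pics/og.npy",allow_pickle=True).item()
print(og["ee_rot"].T@(np.array([.5756,.1373,.006])-og["tool_pos"]))
st()
E
```

```text
[-5.00855179e-05 -2.78464877e-04  7.51283504e-02]
t 9.55 pos [ 0.5208 -0.1831  0.1808] zax [-0.0192 -0.0124 -0.9997] F [ 0.  -0.1 -3.2] T [ 0.02 -0.02  0.01] w 0.0214
nose [ 0.5189 -0.1844  0.1057] tool delta to bore cm [-0.12  0.27  0.78]
```

>>> send_rows --deltas '[{"x": -0.1,"y": 0.25,"z": 0.3,"yaw": 0},{"x": 0,"y": 0,"z": 0,"yaw": 0},{"x": 0,"y": 0,"z": 0,"yaw": 0},{"x": 0,"y": 0,"z": 0,"yaw": 0}]'

```text
t: 10.05
tool_pos: [0.5203, -0.1865, 0.1781]
ee_rot: [[0.978, 0.207, -0.019], [0.207, -0.978, -0.013], [-0.021, 0.009, -1.0]]
contact_force: [-0.0, 0.2, -1.9]
grip_width: 0.0216
```

```bash
python3 -c "
from h import *
o=st();im=np.ascontiguousarray(grab_frame('wrist')[:,:,::-1]);np.save('pics/o4.npy',o,allow_pickle=True);cv2.imwrite('pics/w4.png',im)
n=o['tool_pos']+o['ee_rot']@NT;print(proj('wrist',[n,n+.0075*o['ee_rot'][:,0],B],o))"
```

```text
t 10.05 pos [ 0.5203 -0.1865  0.1781] zax [-0.0186 -0.0128 -0.9997] F [-0.   0.2 -1.9] T [-0.03 -0.01 -0.03] w 0.0216
nose [ 0.5185 -0.1879  0.103 ] tool delta to bore cm [-0.01 -0.06  0.5 ]
[[319.7264901  207.2389334 ]
 [319.72993888 198.43481589]
 [319.06620914 205.56521532]]
```

>>> send_rows --deltas '[{"x": 0,"y": -0.05,"z": 0.15,"yaw": 0},{"x": 0,"y": 0,"z": 0.1,"yaw": 0},{"x": 0,"y": 0,"z": 0.1,"yaw": 0},{"x": 0,"y": 0,"z": 0,"yaw": 0}]'

```text
t: 10.6
tool_pos: [0.5202, -0.1859, 0.1744]
ee_rot: [[0.978, 0.207, -0.018], [0.207, -0.978, -0.013], [-0.021, 0.009, -1.0]]
contact_force: [0.8, -0.3, -1.8]
grip_width: 0.0219
```

```bash
python3 -c "
from h import *
st()"
```

```text
t 10.6 pos [ 0.5202 -0.1859  0.1744] zax [-0.0184 -0.0128 -0.9997] F [ 0.8 -0.3 -1.8] T [ 0.02 -0.05  0.02] w 0.0219
nose [ 0.5184 -0.1872  0.0993] tool delta to bore cm [-0.02  0.01  0.13]
```

>>> send_rows --deltas '[{"x": 0,"y": 0,"z": 0.1,"yaw": 0},{"x": 0,"y": 0,"z": 0.1,"yaw": 0},{"x": 0,"y": 0,"z": 0,"yaw": 0}]'

```text
t: 10.98
tool_pos: [0.5202, -0.1859, 0.1722]
ee_rot: [[0.978, 0.207, -0.018], [0.207, -0.978, -0.013], [-0.021, 0.009, -1.0]]
contact_force: [0.2, -0.0, -2.2]
grip_width: 0.021
```

```bash
python3 -c "
from h import *
st()"
```

```text
t 10.975 pos [ 0.5202 -0.1859  0.1722] zax [-0.0184 -0.0128 -0.9997] F [ 0.2 -0.  -2.2] T [-0.03 -0.01 -0.02] w 0.021
nose [ 0.5184 -0.1873  0.0971] tool delta to bore cm [-0.02  0.01 -0.08]
```

>>> send_rows --deltas '[{"x": 0,"y": 0,"z": 0.1,"yaw": 0},{"x": 0,"y": 0,"z": 0.1,"yaw": 0},{"x": 0,"y": 0,"z": 0,"yaw": 0}]'

```text
t: 11.35
tool_pos: [0.5201, -0.1859, 0.1701]
ee_rot: [[0.978, 0.207, -0.018], [0.207, -0.978, -0.013], [-0.021, 0.009, -1.0]]
contact_force: [0.3, -0.3, -1.5]
grip_width: 0.0217
```

```bash
python3 -c "
from h import *
st()"
```

```text
t 11.35 pos [ 0.5201 -0.1859  0.1701] zax [-0.0185 -0.0128 -0.9997] F [ 0.3 -0.3 -1.5] T [-0.01 -0.03  0.01] w 0.0217
nose [ 0.5183 -0.1873  0.095 ] tool delta to bore cm [-0.02  0.01 -0.3 ]
```

>>> send_rows --deltas '[{"x": 0,"y": 0,"z": 0.15,"yaw": 0},{"x": 0.01,"y": 0,"z": 0.15,"yaw": 0},{"x": 0,"y": 0,"z": 0.15,"yaw": 0},{"x": 0.01,"y": 0,"z": 0.15,"yaw": 0},{"x": 0,"y": 0,"z": 0,"yaw": 0}]'

```text
t: 11.98
tool_pos: [0.5201, -0.186, 0.1636]
ee_rot: [[0.978, 0.207, -0.019], [0.207, -0.978, -0.013], [-0.021, 0.009, -1.0]]
contact_force: [-0.1, 0.1, -2.1]
grip_width: 0.0217
```

```bash
python3 -c "
from h import *
st()"
```

```text
t 11.975 pos [ 0.5201 -0.186   0.1636] zax [-0.0187 -0.0127 -0.9997] F [-0.1  0.1 -2.1] T [ 0.02 -0.04 -0.01] w 0.0217
nose [ 0.5182 -0.1873  0.0885] tool delta to bore cm [-0.03  0.01 -0.95]
```

>>> send_rows --deltas '[{"x": 0.01,"y": 0,"z": 0.15,"yaw": 0},{"x": 0,"y": 0,"z": 0.15,"yaw": 0},{"x": 0,"y": 0,"z": 0.15,"yaw": 0},{"x": 0.01,"y": 0,"z": 0.15,"yaw": 0},{"x": 0,"y": 0,"z": 0.15,"yaw": 0}]'

```text
t: 12.6
tool_pos: [0.5206, -0.1861, 0.1584]
ee_rot: [[0.978, 0.207, -0.018], [0.206, -0.978, -0.013], [-0.021, 0.009, -1.0]]
contact_force: [-5.0, 2.0, 13.4]
grip_width: 0.0216
```

```bash
python3 -c "
from h import *
st()"
```

```text
t 12.6 pos [ 0.5206 -0.1861  0.1584] zax [-0.0182 -0.0134 -0.9997] F [-5.   2.  13.4] T [ 0.46  1.5  -0.04] w 0.0216
nose [ 0.5188 -0.1875  0.0833] tool delta to bore cm [-0.09 -0.01 -1.47]
```

The nose met the bolt at 84 mm, as expected. I'll keep pushing gently and ease the side load.

>>> send_rows --deltas '[{"x": -0.04,"y": 0.01,"z": 0.18,"yaw": 0},{"x": -0.02,"y": 0,"z": 0.18,"yaw": 0},{"x": 0,"y": 0,"z": 0.18,"yaw": 0},{"x": 0,"y": 0,"z": 0.18,"yaw": 0}]'

```text
t: 13.1
tool_pos: [0.5205, -0.186, 0.1578]
ee_rot: [[0.978, 0.206, -0.017], [0.206, -0.978, -0.015], [-0.02, 0.011, -1.0]]
contact_force: [-5.9, 1.3, 13.3]
grip_width: 0.0215
```

```bash
python3 -c "
from h import *
st()"
```

```text
t 13.1 pos [ 0.5205 -0.186   0.1578] zax [-0.017  -0.0148 -0.9997] F [-5.9  1.3 13.3] T [ 0.45  1.58 -0.02] w 0.0215
nose [ 0.5188 -0.1875  0.0828] tool delta to bore cm [-0.09 -0.01 -1.52]
```

>>> send_rows --deltas '[{"x": -0.05,"y": 0,"z": 0.25,"yaw": 0},{"x": -0.05,"y": 0,"z": 0.25,"yaw": 0},{"x": -0.05,"y": 0,"z": 0.25,"yaw": 0}]'

```text
t: 13.48
tool_pos: [0.5203, -0.186, 0.1563]
ee_rot: [[0.979, 0.206, -0.014], [0.205, -0.979, -0.016], [-0.017, 0.013, -1.0]]
contact_force: [-4.1, 1.1, 14.9]
grip_width: 0.0217
```

```bash
python3 -c "
from h import *
st()"
```

```text
t 13.475 pos [ 0.5203 -0.186   0.1563] zax [-0.0139 -0.016  -0.9998] F [-4.1  1.1 14.9] T [ 0.56  1.43 -0.08] w 0.0217
nose [ 0.5188 -0.1876  0.0812] tool delta to bore cm [-0.08 -0.01 -1.68]
```

>>> send_rows --deltas '[{"x": -0.06,"y": 0.01,"z": 0.3,"yaw": 0},{"x": -0.06,"y": 0.01,"z": 0.3,"yaw": 0},{"x": -0.06,"y": 0.01,"z": 0.3,"yaw": 0},{"x": -0.06,"y": 0.01,"z": 0.3,"yaw": 0},{"x": -0.06,"y": 0.01,"z": 0.3,"yaw": 0}]'

```text
t: 14.1
tool_pos: [0.5198, -0.186, 0.1516]
ee_rot: [[0.979, 0.205, -0.008], [0.205, -0.979, -0.017], [-0.012, 0.015, -1.0]]
contact_force: [-3.8, 2.0, 14.6]
grip_width: 0.0218
```

```bash
python3 -c "
from h import *
st()"
```

```text
t 14.1 pos [ 0.5198 -0.186   0.1516] zax [-0.0085 -0.0174 -0.9998] F [-3.8  2.  14.6] T [0.65 1.53 0.  ] w 0.0218
nose [ 0.5188 -0.1877  0.0765] tool delta to bore cm [-0.08 -0.   -2.15]
```

>>> send_rows --deltas '[{"x": -0.05,"y": 0.02,"z": 0.32,"yaw": 0},{"x": -0.05,"y": 0.02,"z": 0.32,"yaw": 0},{"x": -0.05,"y": 0.02,"z": 0.32,"yaw": 0},{"x": -0.05,"y": 0.02,"z": 0.32,"yaw": 0},{"x": -0.05,"y": 0.02,"z": 0.32,"yaw": 0},{"x": -0.05,"y": 0.02,"z": 0.32,"yaw": 0},{"x": -0.05,"y": 0.02,"z": 0.32,"yaw": 0}]'

```text
t: 14.98
tool_pos: [0.5188, -0.186, 0.1397]
ee_rot: [[0.979, 0.206, -0.004], [0.206, -0.978, -0.018], [-0.007, 0.017, -1.0]]
contact_force: [-0.8, 0.0, -0.7]
grip_width: 0.0216
```

```bash
python3 -c "
from h import *
st()"
```

```text
t 14.975 pos [ 0.5188 -0.186   0.1397] zax [-0.0036 -0.0182 -0.9998] F [-0.8  0.  -0.7] T [0.34 0.13 0.01] w 0.0216
nose [ 0.5181 -0.1878  0.0646] tool delta to bore cm [-0.01  0.02 -3.34]
```

The load has vanished at a nose height of 64.6 mm. I'll go a little further, to 62 mm, to be sure.

>>> send_rows --deltas '[{"x": 0,"y": 0,"z": 0.13,"yaw": 0},{"x": 0,"y": 0,"z": 0.13,"yaw": 0},{"x": 0,"y": 0,"z": 0,"yaw": 0}]'

```text
t: 15.35
tool_pos: [0.5188, -0.186, 0.1363]
ee_rot: [[0.979, 0.206, -0.004], [0.206, -0.978, -0.018], [-0.007, 0.017, -1.0]]
contact_force: [-0.1, 0.5, -0.1]
grip_width: 0.0215
```

```bash
python3 -c "
from h import *
st()"
```

```text
t 15.35 pos [ 0.5188 -0.186   0.1363] zax [-0.0039 -0.0178 -0.9998] F [-0.1  0.5 -0.1] T [0.16 0.09 0.02] w 0.0215
nose [ 0.5181 -0.1878  0.0612] tool delta to bore cm [-0.01  0.03 -3.68]
```

>>> send_rows --deltas '[{"x": 0,"y": 0,"z": -0.3,"yaw": 0},{"x": 0,"y": 0.01,"z": -0.5,"yaw": 0},{"x": 0,"y": 0.01,"z": -0.5,"yaw": 0},{"x": 0,"y": 0.01,"z": -0.5,"yaw": 0},{"x": 0,"y": 0,"z": 0,"yaw": 0}]'

```text
t: 15.98
tool_pos: [0.519, -0.1862, 0.1556]
ee_rot: [[0.979, 0.206, -0.004], [0.206, -0.978, -0.018], [-0.007, 0.017, -1.0]]
contact_force: [-0.0, 0.1, -1.6]
grip_width: 0.0215
```

```bash
python3 -c "
from h import *
st()"
```

```text
t 15.975 pos [ 0.519  -0.1862  0.1556] zax [-0.0038 -0.0179 -0.9998] F [-0.   0.1 -1.6] T [ 0.24  0.02 -0.05] w 0.0215
nose [ 0.5183 -0.1879  0.0805] tool delta to bore cm [-0.01 -0.02 -1.75]
```

Free, with no side load. I'll lift clear.

>>> send_rows --deltas '[{"x": 0,"y": 0.01,"z": -0.6,"yaw": 0},{"x": 0,"y": 0.01,"z": -0.6,"yaw": 0},{"x": 0,"y": 0.01,"z": -0.6,"yaw": 0},{"x": 0,"y": 0.01,"z": -1.0,"yaw": 0},{"x": 0,"y": 0,"z": -1.2,"yaw": 0},{"x": 0,"y": 0,"z": -0.8,"yaw": 0},{"x": 0,"y": 0,"z": 0,"yaw": 0}]'

```text
t: 16.85
tool_pos: [0.5199, -0.1861, 0.208]
ee_rot: [[0.979, 0.205, -0.002], [0.205, -0.979, -0.019], [-0.005, 0.018, -1.0]]
contact_force: [0.7, -0.3, -1.5]
grip_width: 0.0218
```

```bash
python3 -c "
from h import *
o=st();print(rel([.5752,.1373,.2],o))"
```

```text
t 16.85 pos [ 0.5199 -0.1861  0.208 ] zax [-0.0016 -0.0189 -0.9998] F [ 0.7 -0.3 -1.5] T [0.04 0.01 0.02] w 0.0218
nose [ 0.5194 -0.1879  0.1329] tool delta to bore cm [-0.09 -0.14  3.49]
[ 12.05511484 -30.52708728   0.17733527]
```

>>> send_rows --deltas '[{"x": 0.5,"y": -1.5,"z": 0,"yaw": 0},{"x": 0.9,"y": -2.6,"z": 0,"yaw": 0},{"x": 0.9,"y": -2.6,"z": 0,"yaw": 0},{"x": 0.9,"y": -2.6,"z": 0,"yaw": 0},{"x": 0.9,"y": -2.6,"z": 0,"yaw": 0},{"x": 0.9,"y": -2.6,"z": 0,"yaw": 0},{"x": 0.9,"y": -2.6,"z": 0,"yaw": 0},{"x": 0.9,"y": -2.6,"z": 0,"yaw": 0},{"x": 0.9,"y": -2.6,"z": 0,"yaw": 0},{"x": 0.9,"y": -2.6,"z": 0,"yaw": 0},{"x": 0.9,"y": -2.6,"z": 0,"yaw": 0},{"x": 0.5,"y": -1.5,"z": 0,"yaw": 0},{"x": 0,"y": 0,"z": 0,"yaw": 0},{"x": 0,"y": 0,"z": 0,"yaw": 0}]'

```text
t: 18.6
tool_pos: [0.5518, 0.1416, 0.1966]
ee_rot: [[0.977, 0.215, -0.012], [0.215, -0.977, -0.015], [-0.015, 0.012, -1.0]]
contact_force: [-0.2, -0.5, -1.2]
grip_width: 0.0215
```

```bash
python3 -c "
from h import *
o=st();print(rel([.5754,.1373,.08],o),o['ee_rot'].round(3))"
```

```text
t 18.6 pos [0.5518 0.1416 0.1966] zax [-0.0124 -0.0154 -0.9998] F [-0.2 -0.5 -1.2] T [ 0.06 -0.01  0.01] w 0.0215
nose [0.5505 0.14   0.1215] tool delta to bore cm [-10.15  31.25   2.9 ]
[ 2.3902211   0.78112115 11.6349643 ] [[ 0.977  0.215 -0.012]
 [ 0.215 -0.977 -0.015]
 [-0.015  0.012 -1.   ]]
```

>>> send_rows --deltas '[{"x": 0,"y": 0.3,"z": 1.2,"yaw": 0},{"x": 0,"y": 0.2,"z": 1.2,"yaw": 0},{"x": 0,"y": 0.2,"z": 1.2,"yaw": 0},{"x": 0,"y": 0,"z": 1.2,"yaw": 0},{"x": 0,"y": 0,"z": 0.7,"yaw": 0},{"x": 0,"y": 0,"z": 0,"yaw": 0},{"x": 0,"y": 0,"z": 0,"yaw": 0}]'

```text
t: 19.48
tool_pos: [0.5524, 0.1296, 0.1367]
ee_rot: [[0.977, 0.21, -0.014], [0.21, -0.977, -0.017], [-0.018, 0.014, -1.0]]
contact_force: [0.3, 0.3, -2.0]
grip_width: 0.0215
```

Run:
```python
from h import *
o=st();im=np.ascontiguousarray(grab_frame("wrist")[:,:,::-1]);np.save("pics/o5.npy",o,allow_pickle=True);cv2.imwrite("pics/w5.png",im)
n=o["tool_pos"]+o["ee_rot"]@NT;print(proj("wrist",[n,n+.0075*o["ee_rot"][:,0],[.5752,.1373,.04]],o),rel([.5752,.1373,.08],o))
cv2.imwrite("pics/c5.png",cv2.resize(im[130:270,230:410],None,fx=4,fy=4,interpolation=cv2.INTER_CUBIC))
```

```text
t 19.475 pos [0.5524 0.1296 0.1367] zax [-0.0144 -0.0173 -0.9997] F [ 0.3  0.3 -2. ] T [ 0.04 -0.05 -0.01] w 0.0215
nose [0.5509 0.1279 0.0617] tool delta to bore cm [-9.88 30.18 -3.04]
[[319.71980545 207.242372  ]
 [319.72320667 198.43815588]
 [314.66975423 171.17157019]] [ 2.49590951 -0.35472533  5.6253537 ]
```

View pics/c5.png

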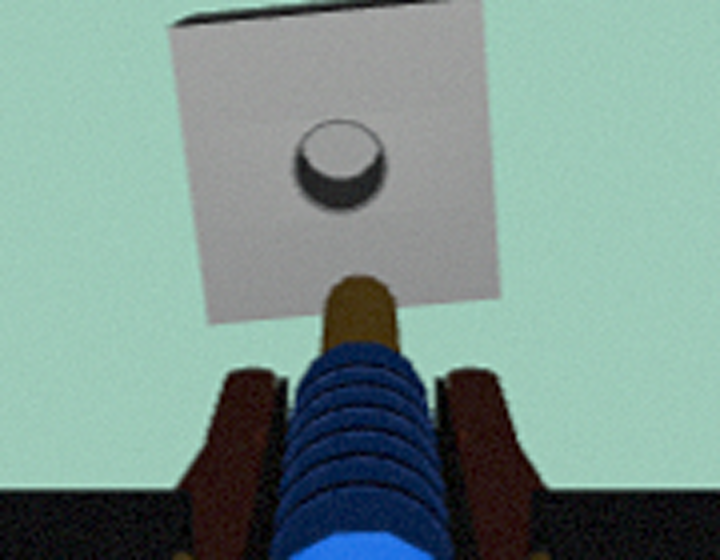

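The crop shows the stand hole at (340,165), full-frame (314.6,170.9), right at the prediction. The drift sits unchanged in the grip, with its nose edge at (360,277).

>>> send_rows --deltas '[{"x": 0.85,"y": -0.1,"z": 0,"yaw": 0},{"x": 0.85,"y": -0.15,"z": 0,"yaw": 0},{"x": 0.6,"y": -0.1,"z": 0,"yaw": 0},{"x": 0,"y": 0,"z": 0,"yaw": 0},{"x": 0,"y": 0,"z": 0,"yaw": 0}]'

```text
t: 20.15
tool_pos: [0.5768, 0.1391, 0.1373]
ee_rot: [[0.977, 0.211, -0.012], [0.21, -0.977, -0.016], [-0.015, 0.014, -1.0]]
contact_force: [-0.7, 0.4, -2.3]
grip_width: 0.0215
```

```bash
cat >> h.py <<'E'
def sh():
    o=st();n=o["tool_pos"]+o["ee_rot"]@NT
    print("to hole cm",((np.array([.5752,.1373,.006])-n)@o["ee_rot"]*100).round(2))
E
python3 -c "
from h import *
sh()"
```

```text
t 20.15 pos [0.5768 0.1391 0.1373] zax [-0.0121 -0.0164 -0.9998] F [-0.7  0.4 -2.3] T [ 0.03 -0.02 -0.07] w 0.0215
nose [0.5755 0.1375 0.0622] tool delta to bore cm [-12.49  30.6   -2.97]
to hole cm [ 0.06 -0.06  5.62]
```

>>> send_rows --deltas '[{"x": 0.01,"y": -0.01,"z": 0.5,"yaw": 0},{"x": 0.01,"y": -0.01,"z": 0.5,"yaw": 0},{"x": 0,"y": 0,"z": 0.4,"yaw": 0},{"x": 0,"y": 0,"z": 0.3,"yaw": 0},{"x": 0,"y": 0,"z": 0,"yaw": 0}]'

```text
t: 20.78
tool_pos: [0.5758, 0.1386, 0.1186]
ee_rot: [[0.977, 0.211, -0.013], [0.21, -0.977, -0.017], [-0.017, 0.014, -1.0]]
contact_force: [0.7, -0.0, -2.3]
grip_width: 0.0215
```

```bash
python3 -c "
from h import *
sh()"
```

```text
t 20.775 pos [0.5758 0.1386 0.1186] zax [-0.0133 -0.0171 -0.9998] F [ 0.7 -0.  -2.3] T [ 0.04 -0.03  0.01] w 0.0215
nose [0.5744 0.1369 0.0435] tool delta to bore cm [-12.41  30.59  -4.82]
to hole cm [ 0.15 -0.07  3.75]
```

>>> send_rows --deltas '[{"x": 0.1,"y": -0.03,"z": 0.2,"yaw": 0},{"x": 0,"y": 0,"z": 0.2,"yaw": 0},{"x": 0,"y": 0,"z": 0.2,"yaw": 0},{"x": 0.01,"y": -0.01,"z": 0.3,"yaw": 0},{"x": 0,"y": 0,"z": 0,"yaw": 0}]'

```text
t: 21.4
tool_pos: [0.577, 0.1392, 0.1092]
ee_rot: [[0.977, 0.211, -0.013], [0.21, -0.977, -0.017], [-0.016, 0.014, -1.0]]
contact_force: [-0.4, 0.6, -2.2]
grip_width: 0.022
```

```bash
python3 -c "
from h import *
sh()"
```

```text
t 21.4 pos [0.577  0.1392 0.1092] zax [-0.0128 -0.0169 -0.9998] F [-0.4  0.6 -2.2] T [ 0.07 -0.03  0.01] w 0.022
nose [0.5756 0.1375 0.0341] tool delta to bore cm [-12.55  30.64  -5.77]
to hole cm [-0.   -0.03  2.81]
```

In the hole, 6 mm deep with no force. I'll continue down to just above the floor.

>>> send_rows --deltas '[{"x": 0,"y": -0.01,"z": 0.5,"yaw": 0},{"x": 0,"y": 0,"z": 0.5,"yaw": 0},{"x": 0,"y": 0,"z": 0.5,"yaw": 0},{"x": 0,"y": 0,"z": 0.5,"yaw": 0},{"x": 0,"y": 0,"z": 0.3,"yaw": 0},{"x": 0,"y": 0,"z": 0,"yaw": 0}]'

```text
t: 22.15
tool_pos: [0.5765, 0.1388, 0.0842]
ee_rot: [[0.977, 0.211, -0.013], [0.21, -0.977, -0.017], [-0.017, 0.014, -1.0]]
contact_force: [0.3, -0.9, -1.4]
grip_width: 0.0214
```

```bash
python3 -c "
from h import *
sh()"
```

```text
t 22.15 pos [0.5765 0.1388 0.0842] zax [-0.0134 -0.017  -0.9998] F [ 0.3 -0.9 -1.4] T [ 0.03  0.   -0.02] w 0.0214
nose [0.5751 0.1371 0.0092] tool delta to bore cm [-12.54  30.65  -8.25]
to hole cm [ 0.02 -0.02  0.32]
```

>>> send_rows --deltas '[{"x": 0,"y": 0,"z": 0.15,"yaw": 0},{"x": 0,"y": 0,"z": 0.12,"yaw": 0},{"x": 0,"y": 0,"z": 0.05,"yaw": 0}]'

```text
t: 22.52
tool_pos: [0.5767, 0.1388, 0.0812]
ee_rot: [[0.978, 0.211, -0.013], [0.21, -0.977, -0.017], [-0.016, 0.014, -1.0]]
contact_force: [-1.6, -0.0, -1.8]
grip_width: 0.0215
```

```bash
python3 -c "
from h import *
sh()"
```

```text
t 22.525 pos [0.5767 0.1388 0.0812] zax [-0.0127 -0.0169 -0.9998] F [-1.6 -0.  -1.8] T [-0.    0.01 -0.  ] w 0.0215
nose [0.5754 0.1372 0.0061] tool delta to bore cm [-12.56  30.65  -8.56]
to hole cm [-0.01 -0.02  0.01]
```

Seated. I'll open, then retract straight up.

>>> send_rows --deltas '[{"x": 0,"y": 0,"z": 0,"yaw": 0},{"x": 0,"y": 0,"z": 0,"yaw": 0},{"x": 0,"y": 0,"z": 0,"yaw": 0},{"x": 0,"y": 0,"z": 0,"yaw": 0}]' --claw 6

```text
t: 23.02
tool_pos: [0.5776, 0.1392, 0.0821]
ee_rot: [[0.978, 0.211, -0.011], [0.21, -0.977, -0.016], [-0.014, 0.014, -1.0]]
contact_force: [0.8, 0.5, -0.1]
grip_width: 0.0574
```

>>> send_rows --deltas '[{"x": 0,"y": 0,"z": -0.8,"yaw": 0},{"x": 0,"y": 0,"z": -1.2,"yaw": 0},{"x": 0,"y": 0,"z": -1.5,"yaw": 0},{"x": 0,"y": 0,"z": -1.5,"yaw": 0},{"x": 0,"y": 0,"z": -2,"yaw": 0},{"x": 0,"y": 0,"z": -2.5,"yaw": 0},{"x": 0,"y": 0,"z": -2.5,"yaw": 0},{"x": -3,"y": 0,"z": -1,"yaw": 0},{"x": -3,"y": 0,"z": 0,"yaw": 0},{"x": -3,"y": 0,"z": 0,"yaw": 0},{"x": 0,"y": 0,"z": 0,"yaw": 0}]'

```text
t: 24.4
tool_pos: [0.4905, 0.1232, 0.2279]
ee_rot: [[0.978, 0.211, -0.001], [0.211, -0.977, -0.014], [-0.004, 0.013, -1.0]]
contact_force: [0.3, 0.9, 0.6]
grip_width: 0.0601
```

Run:
```python
from h import *
o=st()
a=np.ascontiguousarray(grab_frame("scene")[:,:,::-1]);b=np.ascontiguousarray(grab_frame("top")[:,:,::-1]);w=np.ascontiguousarray(grab_frame("wrist")[:,:,::-1])
cv2.imwrite("pics/s6.png",a);cv2.imwrite("pics/t6.png",b);cv2.imwrite("pics/w6.png",w)
r=lambda i,s:cv2.resize(i,s,interpolation=cv2.INTER_CUBIC)
# casting in scene, drift in scene, casting top before / after
s0=cv2.imread("pics/scene0.png");t0=cv2.imread("pics/top0.png")
S=(400,300)
g=np.vstack([np.hstack([r(a[180:255,220:320],S),r(a[195:270,345:445],S)]),np.hstack([r(t0[155:218,320:404],S),r(b[155:218,320:404],S)])])
cv2.imwrite("pics/c6.png",cv2.convertScaleAbs(g,alpha=1.4))
```

```text
t 24.4 pos [0.4905 0.1232 0.2279] zax [-0.0012 -0.0138 -0.9999] F [0.3 0.9 0.6] T [ 0.03 -0.03  0.06] w 0.0601
nose [0.49   0.1218 0.1528] tool delta to bore cm [-3.74 30.74  5.9 ]
```

View pics/c6.png

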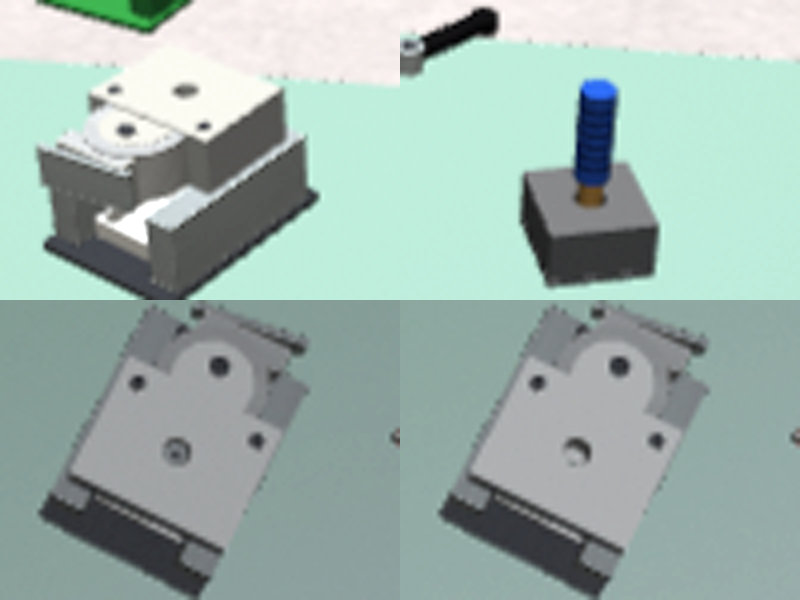

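The final picture shows the drift upright in its stand at (597,140). The casting has not moved between before and after, and the white dish floor shows through the bore at (577,452) where the bolt was. Handing in.

```bash
python3 -c "
from rig import *
print(finish_job())"
```

```text
the job is handed in; nothing more can be done
None
```

I pushed the bolt down out of the bore with the drift, put the drift back upright in its stand, and handed the job in at about 24.5 s of the 72 s allowed.

- **Feeling in:** The nose entered the bore with no contact force on the casting. It met the bolt at 83–84 mm above the bench, as expected.
- **Pushing:** The readings I took showed a push of about 15 N with up to 6 N sideways, both well under the limits. The load vanished by a nose height of 65 mm, and I went on to 61 mm without resistance.
- **Last pictures:**
  - The white dish floor shows through the empty bore, and the casting looks exactly where it was.
  - The drift stands upright in its stand, and the lever, the only bystander in that crop, looks undisturbed.
  - The gripper was open and clear of everything.
- **Not confirmed:** I did not see the bolt itself in the dish. I inferred that from the lost load and the clear bore. I also did not compare the other bystanders before and after, though the arm never went near them low down.
- **Disagreement:** The tool leaned about 1° over the moves, so the nose position from the arm and from the camera differed by about 1 mm. I used a value between the two, and it fitted both the bore and the stand hole the first time.

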